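# Sort the clean cutlery into the organiser bins

## Robot

A 7-joint arm with a two-finger parallel gripper is mounted at the origin on the work surface. World frame = base frame: x ahead of the robot, y to its left, z up, the work surface at z = 0. Lengths are in m, angles in rad, forces in N, time in s.
With the tool pointing down it reaches from about 0.4 to 0.875 m from the base axis. Payload 19.3 kg.
Tool frame: the origin (TCP) lies at the very end of the fingers, on their centre line; the grasp point (between the pads) lies 19 mm behind it; z points along the fingers, y is the line along which they close (so a half turn about z gives the same grasp; the last joint's range is limited). The gripper opens to 85 mm and grips with 20 to 120 N. Pads are 22 mm wide; open, the fingers measure 114 mm over their backs; the gripper's body (76 mm by 85 mm) begins 54 mm behind the grasp point. The pads swing forward as they close: fully open they stand 13 mm farther back than shut.
Start: joints at [1.165, 0.521, -0.036, 1.599, 0.021, 1.021, -0.113], TCP at [0.206, -0.59, 0.231] pointing down, gripper open.
Joint ranges: [-2.91, 2.91], [-0.3, 2.13], [-1.5, 1.42], [0.17, 2.43], [-1.26, 4.41], [0.16, 1.93], [-2.52, 2.52]. Speed limits (rad/s): [1.89, 1.89, 2.39, 2.39, 3.01, 3.01, 3.01].

## Interface

Orientations are given as [roll, pitch, yaw] about the fixed x, y, z axes, in that order (R = Rz(yaw) Ry(pitch) Rx(roll)).
In Python, from workcell import bot gives the robot as it stands. The module is installed in compiled form; this text tells all that it offers.
- The arm moves only by the tool apply_moves, never from a script. Its arguments are lists of equal length, an entry for each row: "claw": the finger opening in m, from 0 to 0.0854; "xyz": the shift along the tool's x, y, z in m, a list of three; "twist": the turn, a rotation vector about the tool's x, y, z in rad, a list of three. A call has 1 to 20 rows; each row shifts and turns the commanded pose from where the row before left it, along the tool's axes as they then stand; what a row does not reach is not made up. A row lasts 1/10 s, in which the tool goes at most 50 mm and 8.59 degrees, less where a joint would pass 70% of its speed; a pose out of reach is approached as far as the arm can. A call with a gripper value outside its range is refused whole. The fingers move at their own pace and stop on an object; "force" is the grip in N (left out, the last holds). Time passes only in rows, so rows that do not move let the fingers close. It gives the time, the measured TCP pose, the force, the opening and the grip force at its end, in the units of the state.
- bot.observe(): the state, without advancing time (a new reading comes with each control period).
- bot.grab_frame(name): name is "scene" or "top" or "wrist"; returns a dict with "img" (420x560x3 uint8, red, green, blue), "vfov" (degrees; the focal length in pixels is half the picture's height over the tangent of half this angle, whatever the lens; pixels are square), "cx", "cy" (the principal point, pixels), "view" (4x4, takes a point from world to camera coordinates). Camera axes: x right, y up, looking along -z (the intrinsics and any distortion apply to the point x, -y, -z); pixel columns grow to the right and rows downward; lengths in m; the calibration is good to about 2 mm. A picture is of the moment at which its call begins. There is no depth.
- bot.job_done(): hands the job in; it is judged then, once.
Trained networks look in the newest picture that a camera, given by its name, has taken for a name from the list of things; names that differ only in an ending like _2 or _b are one class to them, and where a whole thing is asked for, a point or a joint stands for the part that bears it (a point fixed in the world has none). Each returns a list of dicts, best first, with "score" (0 to 1); they miss things now and then, are a little off and sometimes report something else, mostly with a low value. They report only what shows in the picture. A call takes as long as a camera call. They do not tell look-alikes from the thing itself.
- bot.find_in(camera, query): "position" ([x, y, z] in m, in world coordinates, good to about 4 mm: the middle of the surface that is visible of it).
The state is a dict: "clock": time; "qpos": joint angles; "qd": joint speeds; "joint_efforts": joint torques, N m; "position": TCP position; "tool_rot": TCP orientation; "force": force on the tool from outside, world axes, zero at the start; "moment": the same for the moment, N m; "grip_width": finger opening in m; "finger_force": force on a finger pad.
Only numpy, scipy, OpenCV 4.12 (cv2) and the standard library are available. Lean on these libraries where they do the work, as an engineer would, in place of code of your own. Each camera call takes 0.05 s, during which the arm holds its last target. There are 200 camera calls.

## Task

Put away the four pieces of cutlery that lie on the table: each goes into the grey bin that already holds a piece of its own kind (knife, fork, tablespoon, teaspoon), lying flat in it with its handle at the robot's end like the piece already there. Leave the mug and the tin standing where they are.

Things in the scene. Friction and masses are not known exactly. Their poses are not given: they have to be found in the camera images.
- knife: loose dinner knife, 210 mm, 75 g. Riveted wooden handle 18 mm wide, 11 thick, from 83 mm behind the origin to 16 ahead; steel blade to 127 mm ahead, 20 wide. Origin: underside, centre line, near the balance point (grip here); x towards the blade's tip, z up. Starts flat on the table between the bin pairs, handle towards the robot, x within 0.25 rad of straight away from it.
- fork: loose dinner fork, 200 mm, 55 g. Riveted wooden handle 17 mm wide, 10.5 thick, from 78 mm behind the origin to 17 ahead; neck and four tines to 122 mm ahead, 24 wide. Origin: underside, centre line, near the balance point (grip here); x towards the tines, z up. Starts flat on the table between the bin pairs, handle towards the robot, x within 0.25 rad of straight away from it.
- tablespoon: loose large spoon, 195 mm, 60 g. Riveted wooden handle 16.5 mm wide, 10.5 thick, from 75 mm behind the origin to 17 ahead; neck and bowl to 120 mm ahead, 40 wide. Origin: underside, centre line, near the balance point (grip here); x towards the bowl, z up. Starts flat on the table between the bin pairs, handle towards the robot, x within 0.25 rad of straight away from it.
- teaspoon: loose small spoon, 140 mm, 32 g. Riveted wooden handle 14 mm wide, 9.5 thick, from 50 mm behind the origin to 16 ahead; neck and bowl to 90 mm ahead, 30 wide. Origin: underside, centre line, near the balance point (grip here); x towards the bowl, z up. Starts flat on the table between the bin pairs, handle towards the robot, x within 0.25 rad of straight away from it.
- knife_bin: dark grey open organiser bin, fixed, that already holds one loose knife: along its -y side, handle at the robot's end, up to 11 mm above the floor. 246 x 92 x 40 mm high outside, walls and floor 3 mm. Origin: underside centre, on the table; x along its length, away from the robot within 0.1 rad. Two bins stand on either side of the loose cutlery; which is where changes.
- fork_bin: dark grey open organiser bin, fixed, that already holds one loose fork: along its -y side, handle at the robot's end, up to 11 mm above the floor. 246 x 92 x 40 mm high outside, walls and floor 3 mm. Origin: underside centre, on the table; x along its length, away from the robot within 0.1 rad. Two bins stand on either side of the loose cutlery; which is where changes.
- tablespoon_bin: dark grey open organiser bin, fixed, that already holds one loose tablespoon: along its -y side, handle at the robot's end, up to 11 mm above the floor. 246 x 92 x 40 mm high outside, walls and floor 3 mm. Origin: underside centre, on the table; x along its length, away from the robot within 0.1 rad. Two bins stand on either side of the loose cutlery; which is where changes.
- teaspoon_bin: the short one: dark grey open organiser bin, fixed, that already holds one loose teaspoon: along its -y side, handle at the robot's end, up to 11 mm above the floor. 176 x 92 x 40 mm high outside, walls and floor 3 mm. Origin: underside centre, on the table; x along its length, away from the robot within 0.1 rad. Two bins stand on either side of the loose cutlery; which is where changes.
- mug: white mug standing on the table beyond the cutlery, 80 mm across, 92 mm high, handle on its y side, loose; to be left alone. Origin: underside centre.
- tin: round tin with a white lid standing on the table beyond the cutlery, 99 mm across, 119 mm high, loose; to be left alone. Origin: underside centre.
Things that resemble listed ones, but are neither listed nor needed, are in the scene too. Leave any turquoise look-alike of the teaspoon alone.

How it is judged:
At the end, for the whole second after the job is handed in: Each piece lies at rest in the bin of its own kind, level along its length within 0.15 rad and its origin under 30 mm above the table (not on the rim), the origin in the robot's half of the bin's length (3 mm tolerance). Mug and tin are upright and within 20 mm of where they were (x of knife in the frame of knife_bin between -0.06 and 0.003 m and y of knife in the frame of knife_bin between -0.043 and 0.043 m and z of knife in the frame of knife_bin between -0.002 and 0.03 m and angle between knife's own x axis and vertical between 1.42 and 1.72 rad and linear speed of each of knife, fork, tablespoon, teaspoon below 0.02 m/s and x of fork in the frame of fork_bin between -0.06 and 0.003 m and y of fork in the frame of fork_bin between -0.043 and 0.043 m and z of fork in the frame of fork_bin between -0.002 and 0.03 m and angle between fork's own x axis and vertical between 1.42 and 1.72 rad and x of tablespoon in the frame of tablespoon_bin between -0.06 and 0.003 m and y of tablespoon in the frame of tablespoon_bin between -0.043 and 0.043 m and z of tablespoon in the frame of tablespoon_bin between -0.002 and 0.03 m and angle between tablespoon's own x axis and vertical between 1.42 and 1.72 rad and x of teaspoon in the frame of teaspoon_bin between -0.06 and 0.003 m and y of teaspoon in the frame of teaspoon_bin between -0.043 and 0.043 m and z of teaspoon in the frame of teaspoon_bin between -0.002 and 0.03 m and angle between teaspoon's own x axis and vertical between 1.42 and 1.72 rad and not (distance of mug from where it was at the start of the episode above 0.02 m or angle between mug's own z axis and vertical above 0.25 rad) and not (distance of tin from where it was at the start of the episode above 0.02 m or angle between tin's own z axis and vertical above 0.25 rad)); the robot touches nothing.
It fails at once if the mug is knocked over or shifted by more than 20 mm (distance of mug from where it was at the start of the episode above 0.02 m or angle between mug's own z axis and vertical above 0.25 rad).
It fails at once if the tin is knocked over or shifted by more than 20 mm (distance of tin from where it was at the start of the episode above 0.02 m or angle between tin's own z axis and vertical above 0.25 rad).
It also fails if it takes over 99 s, if anything falls off the work surface, if the arm or the gripper's body presses on something with over 40 N, if the wrist force passes 120 N, or if a joint passes its speed limit or range.

## Working session

There is one attempt and no reset: what is moved stays moved. The work goes in short steps, Python scripts to look and compute and a tool call to move; the robot and the scene stay as the last step left them, time stands still between calls to the robot, and variables do not carry over. Pictures are saved under pics/ and viewed, at most 15 in all, crops included, and the job is handed in when it is done.

Besides the shell and the picture viewer there is one more tool, called after ">>>" by a JSON object that holds its "name" and its "arguments", one argument or row to a line. apply_moves: Moves the arm, as the interface text tells. Its arguments: {"type":"object","properties":{"claw":{"type":"array"},"xyz":{"type":"array"},"twist":{"type":"array"},"force":{"type":"number"}},"required":["claw","xyz","twist"]}

```bash
mkdir -p pics
cat > h.py <<'E'
import numpy as np,cv2
from workcell import bot
def snap(cam,fn):
    f=bot.grab_frame(cam); cv2.imwrite(f'pics/{fn}.png',f['img'][:,:,::-1]); np.savez(f'pics/{fn}.npz',**f); return f
def px2w(f,u,v,z):
    h=f['img'].shape[0]; F=h/2/np.tan(np.radians(float(f['vfov']))/2)
    V=np.array(f['view']);R=V[:3,:3];t=V[:3,3]
    d=R.T@np.array([(u-f['cx'])/F,-(v-f['cy'])/F,-1]);c=-R.T@t
    return c+d*(z-c[2])/d[2]
def w2px(f,p):
    h=f['img'].shape[0]; F=h/2/np.tan(np.radians(float(f['vfov']))/2)
    V=np.array(f['view']);q=V[:3,:3]@np.array(p)+V[:3,3]
    return f['cx']+F*q[0]/-q[2], f['cy']-F*q[1]/-q[2]
E
python3 - <<'E'
from h import *
f=snap('top','top0'); print({k:f[k] for k in f if k!='img'})
f=snap('scene','sc0')
s=bot.observe(); print(s)
for n in ['knife','fork','tablespoon','teaspoon','knife_bin','fork_bin','tablespoon_bin','teaspoon_bin','mug','tin']:
    print(n,[(np.round(d['position'],3).tolist(),round(d['score'],2)) for d in bot.find_in('top',n)])
E
```

```text
{'vfov': 54.66603654437213, 'cx': 277.4894509290337, 'cy': 207.00453125856487, 'view': array([[-0.00197502, -0.9996098 , -0.02786293,  0.00975689],
       [ 0.98242802, -0.00713968,  0.18650528, -0.50934901],
       [-0.18663144, -0.02700498,  0.98205877, -0.86073733],
       [ 0.        ,  0.        ,  0.        ,  1.        ]])}
{'clock': 0.1, 'qpos': array([ 1.16482045,  0.5219698 , -0.03630809,  1.59992778,  0.02121072,
        1.02110027, -0.11277739]), 'qd': array([ 7.71823322e-04, -1.00998180e-03, -7.25658230e-05,  6.21162886e-05,
       -2.71673329e-04, -2.67281101e-05,  8.18854040e-04]), 'joint_efforts': array([ 7.70624232e-03, -9.28489780e+01,  1.98631436e+00, -3.70532048e+01,
        1.83678302e-02,  5.42211739e-03, -1.12166532e-05]), 'position': array([ 0.20579753, -0.58983642,  0.23078223]), 'tool_rot': array([-3.14057656e+00,  8.94491957e-05,  3.35775976e-01]), 'force': array([ 0.2156078 ,  0.28253842, -0.02696463]), 'moment': array([-0.00608374, -0.01449821, -0.04866302]), 'finger_force': 0.0, 'grip_width': 0.0852531177502921}
knife [([0.476, -0.158, 0.002], 0.95)]
fork [([0.468, 0.052, 0.006], 0.76)]
tablespoon [([0.57, 0.165, 0.01], 0.98)]
teaspoon [([0.532, -0.053, 0.009], 0.94), ([0.324, 0.251, 0.007], 0.93), ([0.312, -0.056, 0.006], 0.58)]
knife_bin [([0.543, 0.303, 0.008], 0.59)]
fork_bin [([0.523, -0.288, 0.004], 0.74)]
tablespoon_bin [([0.509, -0.41, 0.002], 0.76)]
teaspoon_bin [([0.512, 0.429, 0.004], 0.71)]
mug [([0.74, -0.143, 0.049], 0.8), ([0.509, -0.41, 0.002], 0.21)]
tin [([0.725, 0.072, 0.118], 0.97)]
```

View pics/top0.png

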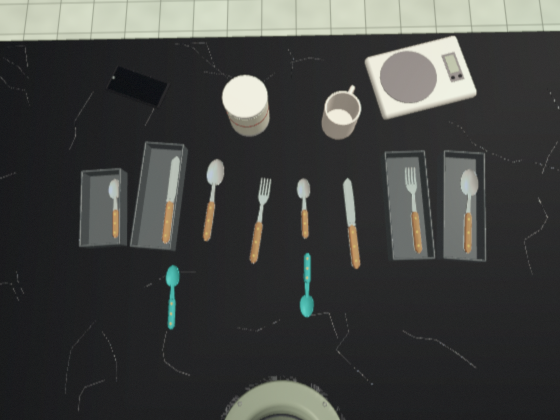

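The top view shows, left to right by pixel:
- **Bins:** teaspoon bin (103,208), knife bin (160,196), fork bin (410,205), tablespoon bin (464,205).
- **Loose pieces:** tablespoon (212,200), fork (262,220), teaspoon (304,210), knife (350,222).
- **Could be mistaken for the teaspoon:** turquoise spoons at (172,295) and (307,285), and the steel and wood one inside the bin at (115,208). I choose the loose wooden-handled one at (304,210).

Next I'll segment the handles and check with a crop.

```bash
cat > m.py <<'E'
from h import *
f=dict(np.load('pics/top0.npz'))
img=f['img'];hsv=cv2.cvtColor(img,cv2.COLOR_RGB2HSV)
m=((hsv[...,0]>5)&(hsv[...,0]<22)&(hsv[...,1]>90)&(hsv[...,2]>80)).astype(np.uint8)
m=cv2.morphologyEx(m,cv2.MORPH_CLOSE,np.ones((5,5),np.uint8))
n,l,st,c=cv2.connectedComponentsWithStats(m)
for i in range(1,n):
    if st[i,4]<80: continue
    v,u=np.nonzero(l==i); 
    cu=c[i]; z=0.008 if 190<cu[0]<370 else 0.010
    P=np.array([px2w(f,a,b,z)[:2] for a,b in zip(u,v)])
    mu=P.mean(0);w,V=np.linalg.eigh(np.cov((P-mu).T));d=V[:,1]*np.sign(V[0,1])
    s=(P-mu)@d;t=(P-mu)@V[:,0];mid=mu+d*(s.max()+s.min())/2
    print(np.round(cu),'mid',np.round(mid,4),'th',round(np.arctan2(d[1],d[0]),3),'L',round(np.ptp(s)*1e3,1),'W',round(np.ptp(t)*1e3,1),'tail',np.round(mid-d*np.ptp(s)/2,4))
E
python3 m.py
python3 - <<'E'
import cv2
i=cv2.imread('pics/top0.png')
a=cv2.resize(i[135:270,70:270],None,fx=4,fy=4,interpolation=cv2.INTER_CUBIC)
b=cv2.resize(i[140:270,290:490],None,fx=4,fy=4,interpolation=cv2.INTER_CUBIC)
cv2.imwrite('pics/cl.png',cv2.convertScaleAbs(a,alpha=1.6,beta=30));cv2.imwrite('pics/cr.png',cv2.convertScaleAbs(b,alpha=1.6,beta=30))
E
```

```text
[167. 222.] mid [0.4833 0.2661] th -0.07 L 94.7 W 17.2 tail [0.436  0.2694]
[208. 221.] mid [0.4854 0.1703] th -0.119 L 90.6 W 15.8 tail [0.4404 0.1757]
[115. 223.] mid [0.4815 0.3883] th 0.061 L 62.0 W 12.4 tail [0.4506 0.3864]
[305. 223.] mid [ 0.4779 -0.054 ] th -0.003 L 63.2 W 16.0 tail [ 0.4463 -0.0539]
[416. 232.] mid [ 0.4567 -0.3082] th 0.036 L 92.1 W 15.1 tail [ 0.4107 -0.3098]
[467. 233.] mid [ 0.4558 -0.4239] th -0.104 L 88.0 W 15.0 tail [ 0.412  -0.4193]
[256. 242.] mid [0.4347 0.0593] th -0.153 L 92.2 W 16.3 tail [0.3892 0.0663]
[354. 247.] mid [ 0.4233 -0.1657] th 0.08 L 96.3 W 17.7 tail [ 0.3752 -0.1695]
```

View pics/cl.png

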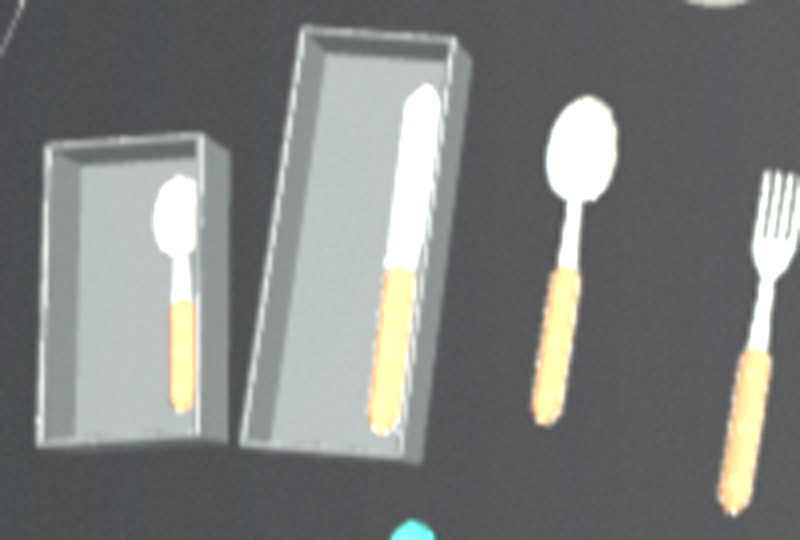

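View pics/cr.png

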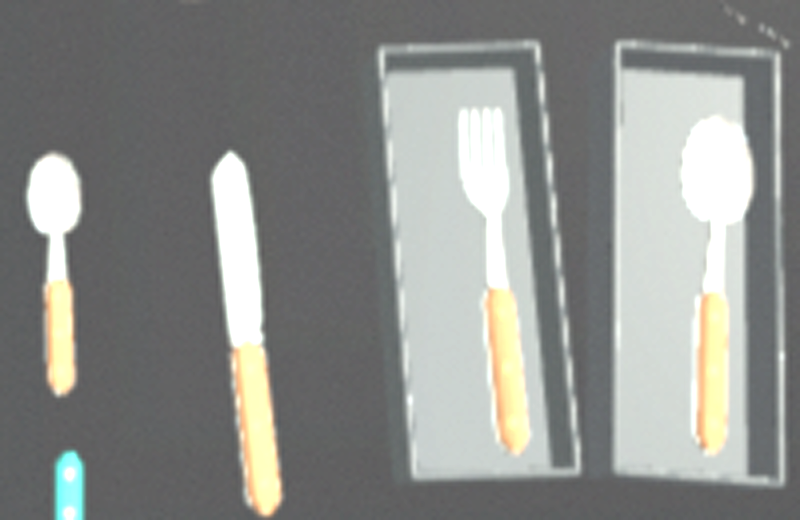

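Kinds are confirmed, with a loose and a binned piece matching in each case. In the left crop the teaspoon bin rim is at (45,143), (203,133), (200,438), (38,446) and the knife bin rim at (302,27), (457,37), (403,457), (241,446). In the right crop the fork bin rim is at (379,46), (539,42), (579,472), (410,478) and the tablespoon bin rim at (617,42), (779,50), (783,484), (615,473).

```bash
cat > b.py <<'E'
from h import *
f=dict(np.load('pics/top0.npz'))
B={'teaspoon':((70,135),[(45,143),(203,133),(200,438),(38,446)],176),'knife':((70,135),[(302,27),(457,37),(403,457),(241,446)],246),
'fork':((290,140),[(379,46),(539,42),(579,472),(410,478)],246),'tablespoon':((290,140),[(617,42),(779,50),(783,484),(615,473)],246)}
off={'knife':.0335,'fork':.0305,'tablespoon':.029,'teaspoon':.017}
lo={'knife':(.4233,-.1657,.08),'fork':(.4347,.0593,-.153),'tablespoon':(.4854,.1703,-.119),'teaspoon':(.4779,-.054,-.003)}
ins={'knife':(.4833,.2661,-.07),'fork':(.4567,-.3082,.036),'tablespoon':(.4558,-.4239,-.104),'teaspoon':(.4815,.3883,.061)}
for k,(o,c,L) in B.items():
    W=np.array([px2w(f,o[0]+u/4,o[1]+v/4,.04)[:2] for u,v in c])
    M=np.array([(L/2,46),(L/2,-46),(-L/2,-46),(-L/2,46)])/1e3
    cen=W.mean(0);U,S,Vt=np.linalg.svd((W-cen).T@M);R=U@Vt
    res=W-(M@R.T+cen);th=np.arctan2(R[1,0],R[0,0])
    print(k,'bin',cen.round(4),'th',th.round(3),'res mm',(res*1e3).round(1).tolist())
    x,y,t=lo[k];print('  loose origin',np.round([x+off[k]*np.cos(t),y+off[k]*np.sin(t),t],4))
    x,y,t=ins[k];p=R.T@(np.array([x+off[k]*np.cos(t),y+off[k]*np.sin(t)])-cen);print('  inside in bin',p.round(4),round(t-th,3))
E
python3 b.py
```

```text
teaspoon bin [0.5143 0.4126] th 0.061 res mm [[0.8, 0.7], [0.3, -0.1], [-1.3, -0.2], [0.2, -0.4]]
  loose origin [ 0.4949 -0.0541 -0.003 ]
  inside in bin [-0.0172 -0.0223] 0.0
knife bin [0.5429 0.2817] th -0.081 res mm [[0.1, 0.0], [0.3, -0.3], [0.2, 0.1], [-0.6, 0.1]]
  loose origin [ 0.4567 -0.163   0.08  ]
  inside in bin [-0.0246 -0.02  ] 0.011
fork bin [ 0.5167 -0.2872] th 0.019 res mm [[0.2, -0.5], [-0.2, 0.3], [0.6, 0.2], [-0.6, -0.1]]
  loose origin [ 0.4648  0.0547 -0.153 ]
  inside in bin [-0.0299 -0.0193] 0.017
tablespoon bin [ 0.5142 -0.4099] th -0.082 res mm [[-0.7, -0.6], [1.1, 0.1], [0.5, 1.3], [-0.8, -0.7]]
  loose origin [ 0.5142  0.1669 -0.119 ]
  inside in bin [-0.0281 -0.0194] -0.022
```

```bash
cat > p.py <<'E'
import sys
from h import *
from scipy.spatial.transform import Rotation as Ro
s=bot.observe();p=s['position'];r=Ro.from_euler('xyz',s['tool_rot'])
print('t',round(s['clock'],2),'pos',p.round(4),'rot',np.round(s['tool_rot'],3),'q',s['qpos'].round(2),'w',round(s['grip_width'],4))
x,y,z,yaw=map(float,sys.argv[1:5])
R2=Ro.from_euler('xyz',[np.pi,0,yaw])
print('twist',(r.inv()*R2).as_rotvec().round(4),'then shift',R2.inv().apply(np.array([x,y,z])-p).round(4))
E
python3 p.py .4567 -.163 .13 .08
```

```text
t 0.6 pos [ 0.206  -0.5901  0.2313] rot [-3.142  0.     0.336] q [ 1.16  0.52 -0.04  1.6   0.02  1.02 -0.11] w 0.0856
twist [-0.      0.      0.2558] then shift [ 0.2841 -0.4057  0.1013]
```

>>> {"name": "apply_moves", "arguments": {
  "claw": [0.06, 0.06, 0.06, 0.06, 0.06, 0.06, 0.06, 0.06, 0.06, 0.06, 0.06, 0.06, 0.06, 0.06, 0.06, 0.06],
  "xyz": [
    [0, 0, 0],
    [0, 0, 0],
    [0.0219, -0.0312, 0.0078],
    [0.0219, -0.0312, 0.0078],
    [0.0219, -0.0312, 0.0078],
    [0.0219, -0.0312, 0.0078],
    [0.0219, -0.0312, 0.0078],
    [0.0219, -0.0312, 0.0078],
    [0.0219, -0.0312, 0.0078],
    [0.0219, -0.0312, 0.0078],
    [0.0219, -0.0312, 0.0078],
    [0.0219, -0.0312, 0.0078],
    [0.0219, -0.0312, 0.0078],
    [0.0219, -0.0312, 0.0078],
    [0.0219, -0.0312, 0.0078],
    [0, 0, 0]
  ],
  "twist": [
    [0, 0, 0.128],
    [0, 0, 0.128],
    [0, 0, 0],
    [0, 0, 0],
    [0, 0, 0],
    [0, 0, 0],
    [0, 0, 0],
    [0, 0, 0],
    [0, 0, 0],
    [0, 0, 0],
    [0, 0, 0],
    [0, 0, 0],
    [0, 0, 0],
    [0, 0, 0],
    [0, 0, 0],
    [0, 0, 0]
  ],
  "force": 40
}}

```text
clock: 2.2
position: [0.4595, -0.1585, 0.1292]
tool_rot: [-3.14, -0.0, 0.086]
force: [-0.2, -1.4, 0.5]
grip_width: 0.0602
finger_force: 0.0
```

```bash
python3 p.py .4567 -.163 .13 .08; python3 -c "
from h import *
f=snap('wrist','w1');print(w2px(f,(.4567,-.163,.011)),w2px(f,(.5,-.1595,.011)))"
```

```text
t 2.2 pos [ 0.4595 -0.1585  0.1292] rot [-3.14  -0.     0.086] q [ 0.27  0.46 -0.07  2.05  0.05  0.64 -1.32] w 0.0602
twist [-0.0018 -0.0004  0.006 ] then shift [-0.0032  0.0043 -0.0008]
(np.float64(284.549722383337), np.float64(205.00867201956805)) (np.float64(285.0852978824208), np.float64(154.67682481080328))
```

View pics/w1.png

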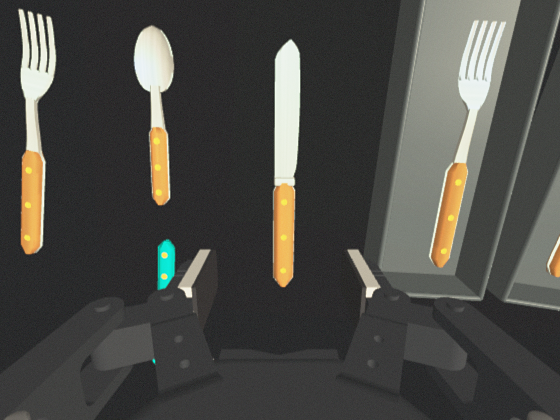

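The wrist view shows the knife handle at (284,183–285), centred on the predicted column, so I'll descend and grip.

>>> {"name": "apply_moves", "arguments": {
  "claw": [0.06, 0.06, 0.06, 0.06, 0.06, 0.0, 0.0, 0.0, 0.0, 0.0, 0.0, 0.0],
  "xyz": [
    [-0.001, 0.004, 0.04],
    [0, 0, 0.04],
    [0, 0, 0.03],
    [0, 0, 0.014],
    [0, 0, 0],
    [0, 0, 0],
    [0, 0, 0],
    [0, 0, 0],
    [0, 0, 0],
    [0, 0, 0],
    [0, 0, 0],
    [0, 0, 0]
  ],
  "twist": [
    [0, 0, 0],
    [0, 0, 0],
    [0, 0, 0],
    [0, 0, 0],
    [0, 0, 0],
    [0, 0, 0],
    [0, 0, 0],
    [0, 0, 0],
    [0, 0, 0],
    [0, 0, 0],
    [0, 0, 0],
    [0, 0, 0]
  ]
}}

```text
clock: 3.45
position: [0.4573, -0.1675, 0.007]
tool_rot: [3.141, -0.002, 0.08]
force: [-1.4, 0.5, 12.2]
grip_width: 0.0163
finger_force: 38.8
```

>>> {"name": "apply_moves", "arguments": {
  "claw": [0.0, 0.0, 0.0, 0.0, 0.0],
  "xyz": [
    [0, 0, -0.03],
    [0, 0, -0.04],
    [0, 0, -0.04],
    [0, 0, 0],
    [0, 0, 0]
  ],
  "twist": [
    [0, 0, 0],
    [0, 0, 0],
    [0, 0, 0],
    [0, 0, 0.081],
    [0, 0, 0.08]
  ]
}}

```text
clock: 3.95
position: [0.4575, -0.1676, 0.1179]
tool_rot: [3.141, -0.004, -0.085]
force: [-0.4, 0.1, -0.5]
grip_width: 0.0164
finger_force: 39.8
```

```bash
python3 p.py .5222 .2984 .115 -.081; python3 -c "
from h import *
f=snap('wrist','w2')"
```

```text
t 3.95 pos [ 0.4575 -0.1676  0.1179] rot [ 3.141 -0.004 -0.085] q [ 0.25  0.47 -0.03  2.06  0.02  0.6  -1.45] w 0.0164
twist [ 0.0005 -0.0036 -0.0038] then shift [ 0.0268 -0.4697  0.0029]
```

View pics/w2.png

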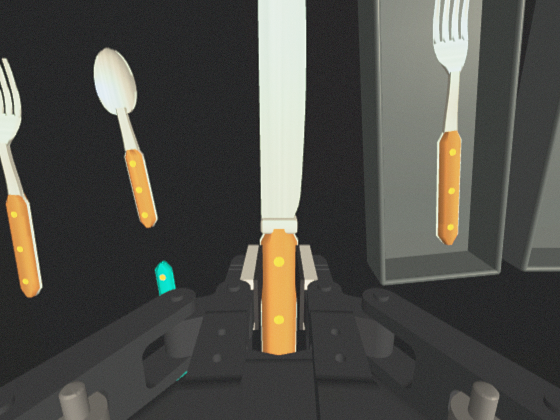

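The knife is held straight and level between the pads at (280,270). Next I'll carry it to the knife bin.

>>> {"name": "apply_moves", "arguments": {
  "claw": [0, 0, 0, 0, 0, 0, 0, 0, 0, 0, 0, 0, 0, 0],
  "xyz": [
    [0.0022, -0.0391, 0],
    [0.0022, -0.0391, 0],
    [0.0022, -0.0391, 0],
    [0.0022, -0.0391, 0],
    [0.0022, -0.0391, 0],
    [0.0022, -0.0391, 0],
    [0.0022, -0.0391, 0],
    [0.0022, -0.0391, 0],
    [0.0022, -0.0391, 0],
    [0.0022, -0.0391, 0],
    [0.0022, -0.0391, 0],
    [0.0022, -0.0391, 0],
    [0, 0, 0],
    [0, 0, 0]
  ],
  "twist": [
    [0, 0, 0],
    [0, 0, 0],
    [0, 0, 0],
    [0, 0, 0],
    [0, 0, 0],
    [0, 0, 0],
    [0, 0, 0],
    [0, 0, 0],
    [0, 0, 0],
    [0, 0, 0],
    [0, 0, 0],
    [0, 0, 0],
    [0, 0, 0],
    [0, 0, 0]
  ]
}}

```text
clock: 5.4
position: [0.5207, 0.2989, 0.1158]
tool_rot: [3.141, 0.0, -0.078]
force: [-0.2, -0.2, -0.7]
grip_width: 0.0164
finger_force: 39.8
```

```bash
python3 p.py .5222 .2984 .018 -.081; python3 -c "
from h import *
f=snap('wrist','w3')"
```

```text
t 5.4 pos [0.5207 0.2989 0.1158] rot [ 3.141  0.    -0.078] q [-0.61  0.62 -0.02  1.76  0.01  0.76 -2.28] w 0.0164
twist [0.0002 0.0002 0.0025] then shift [0.0015 0.0004 0.0978]
```

View pics/w3.png

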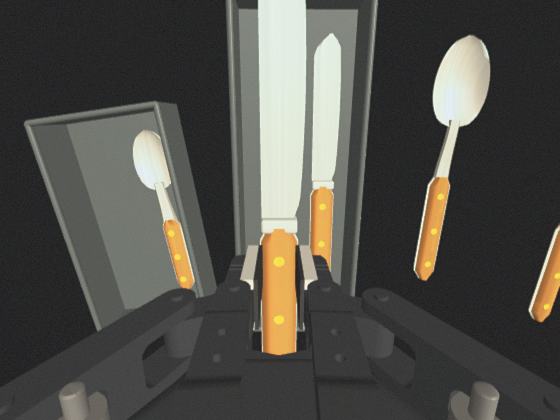

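The knife hangs parallel to the bin at its left half, beside the resident knife at (325,100–260). I'll lower and release it.

>>> {"name": "apply_moves", "arguments": {
  "claw": [0, 0, 0, 0, 0, 0.026, 0.026, 0.026, 0.026, 0.026, 0.026, 0.05, 0.06],
  "xyz": [
    [0.001, 0, 0.04],
    [0, 0, 0.03],
    [0, 0, 0.02],
    [0, 0, 0.009],
    [0, 0, 0],
    [0, 0, 0],
    [0, 0, 0],
    [0, 0, 0],
    [0, 0, -0.02],
    [0, 0, -0.03],
    [0, 0, -0.03],
    [0, 0, -0.02],
    [0, 0, 0]
  ],
  "twist": [
    [0, 0, 0],
    [0, 0, 0],
    [0, 0, 0],
    [0, 0, 0],
    [0, 0, 0],
    [0, 0, 0],
    [0, 0, 0],
    [0, 0, 0],
    [0, 0, 0],
    [0, 0, 0],
    [0, 0, 0],
    [0, 0, 0],
    [0, 0, 0]
  ]
}}

```text
clock: 6.75
position: [0.5235, 0.2991, 0.1203]
tool_rot: [-3.138, -0.004, -0.081]
force: [-0.4, -0.5, 0.9]
grip_width: 0.054
finger_force: 0.0
```

```bash
python3 p.py .5142 .1669 .13 -.119; python3 -c "
from h import *
f=snap('wrist','w4')"
```

```text
t 6.75 pos [0.5235 0.2991 0.1203] rot [-3.138 -0.004 -0.081] q [-0.61  0.62 -0.01  1.76  0.01  0.76 -2.28] w 0.054
twist [-0.0032 -0.0039  0.0376] then shift [ 0.0065  0.1324 -0.0097]
```

View pics/w4.png

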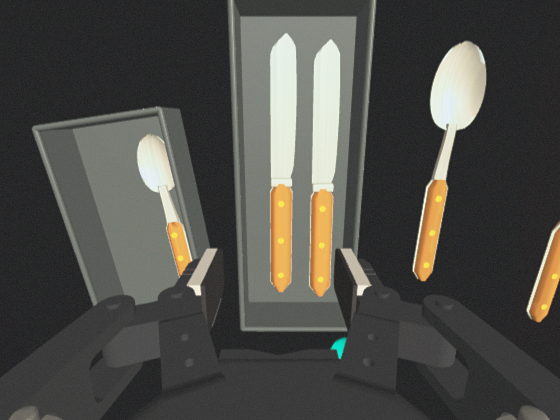

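The knife lies flat beside its mate at (282,165). Next is the tablespoon, which is at (435,190).

>>> {"name": "apply_moves", "arguments": {
  "claw": [0.06, 0.06, 0.06, 0.06, 0.06, 0.06, 0.06],
  "xyz": [
    [0, 0, 0],
    [0.0016, 0.0331, 0],
    [0.0016, 0.0331, 0],
    [0.0016, 0.0331, 0],
    [0.0016, 0.0331, 0],
    [0, 0, 0],
    [0, 0, 0]
  ],
  "twist": [
    [0, 0, 0.038],
    [0, 0, 0],
    [0, 0, 0],
    [0, 0, 0],
    [0, 0, 0],
    [0, 0, 0],
    [0, 0, 0]
  ]
}}

```text
clock: 7.5
position: [0.5127, 0.1656, 0.1166]
tool_rot: [3.142, 0.0, -0.12]
force: [-0.2, 0.4, 0.2]
grip_width: 0.0599
finger_force: 0.0
```

```bash
python3 p.py .5142 .1669 .005 -.119
```

```text
t 7.5 pos [0.5127 0.1656 0.1166] rot [ 3.142  0.    -0.12 ] q [-0.41  0.54 -0.01  1.93  0.01  0.67 -2.12] w 0.0599
twist [ 0.0001  0.0003 -0.0014] then shift [ 0.0014 -0.0015  0.1116]
```

>>> {"name": "apply_moves", "arguments": {
  "claw": [0.06, 0.06, 0.06, 0.06, 0.06, 0, 0, 0, 0, 0, 0, 0, 0, 0, 0, 0],
  "xyz": [
    [0.001, -0.001, 0.04],
    [0, 0, 0.04],
    [0, 0, 0.022],
    [0, 0, 0.01],
    [0, 0, 0],
    [0, 0, 0],
    [0, 0, 0],
    [0, 0, 0],
    [0, 0, 0],
    [0, 0, 0],
    [0, 0, 0],
    [0, 0, -0.02],
    [0, 0, -0.04],
    [0, 0, -0.05],
    [0, 0, 0],
    [0, 0, 0]
  ],
  "twist": [
    [0, 0, 0],
    [0, 0, 0],
    [0, 0, 0],
    [0, 0, 0],
    [0, 0, 0],
    [0, 0, 0],
    [0, 0, 0],
    [0, 0, 0],
    [0, 0, 0],
    [0, 0, 0],
    [0, 0, 0],
    [0, 0, 0],
    [0, 0, 0],
    [0, 0, 0],
    [0, 0, -0.087],
    [0, 0, 0]
  ]
}}

```text
clock: 9.1
position: [0.5145, 0.1671, 0.1166]
tool_rot: [-3.14, -0.003, -0.031]
force: [-0.2, 0.3, -0.6]
grip_width: 0.0148
finger_force: 39.6
```

```bash
python3 - <<'E'
import numpy as np
for k,(x,y,t),o in [('tbs',(.5142,-.4099,-.082),(-.024,.015)),('fork',(.5167,-.2872,.019),(-.022,.015)),('tea',(.5143,.4126,.061),(-.02,.015))]:
    print(k,round(x+np.cos(t)*o[0]-np.sin(t)*o[1],4),round(y+np.sin(t)*o[0]+np.cos(t)*o[1],4),t)
E
python3 p.py .4915 -.393 .115 -.032
```

```text
tbs 0.4915 -0.393 -0.082
fork 0.4944 -0.2726 0.019
tea 0.4934 0.4264 0.061
t 9.1 pos [0.5145 0.1671 0.1166] rot [-3.14e+00 -3.00e-03 -3.10e-02] q [-0.4   0.54 -0.04  1.92  0.03  0.67 -2.05] w 0.0148
twist [-0.0014 -0.0028  0.0015] then shift [-0.0051  0.5606  0.0016]
```

>>> {"name": "apply_moves", "arguments": {
  "claw": [0, 0, 0, 0, 0, 0, 0, 0, 0, 0, 0, 0, 0, 0, 0, 0, 0],
  "xyz": [
    [-0.0003, 0.0374, 0],
    [-0.0003, 0.0374, 0],
    [-0.0003, 0.0374, 0],
    [-0.0003, 0.0374, 0],
    [-0.0003, 0.0374, 0],
    [-0.0003, 0.0374, 0],
    [-0.0003, 0.0374, 0],
    [-0.0003, 0.0374, 0],
    [-0.0003, 0.0374, 0],
    [-0.0003, 0.0374, 0],
    [-0.0003, 0.0374, 0],
    [-0.0003, 0.0374, 0],
    [-0.0003, 0.0374, 0],
    [-0.0003, 0.0374, 0],
    [-0.0003, 0.0374, 0],
    [0, 0, 0],
    [0, 0, 0]
  ],
  "twist": [
    [0, 0, 0],
    [0, 0, 0],
    [0, 0, 0],
    [0, 0, 0],
    [0, 0, 0],
    [0, 0, 0],
    [0, 0, 0],
    [0, 0, 0],
    [0, 0, 0],
    [0, 0, 0],
    [0, 0, 0],
    [0, 0, 0],
    [0, 0, 0],
    [0, 0, 0],
    [0, 0, 0],
    [0, 0, 0],
    [0, 0, 0]
  ]
}}

```text
clock: 10.8
position: [0.4903, -0.3939, 0.1136]
tool_rot: [-3.14, 0.002, -0.036]
force: [-0.4, 1.0, -0.8]
grip_width: 0.0146
finger_force: 39.6
```

```bash
python3 p.py .4915 -.393 .016 -.032; python3 -c "
from h import *
f=snap('wrist','w5')"
```

```text
t 10.8 pos [ 0.4903 -0.3939  0.1136] rot [-3.14e+00  2.00e-03 -3.60e-02] q [ 0.61  0.67 -0.04  1.68  0.03  0.8  -1.05] w 0.0146
twist [-0.0012  0.0016 -0.0037] then shift [ 0.0011 -0.0009  0.0976]
```

View pics/w5.png

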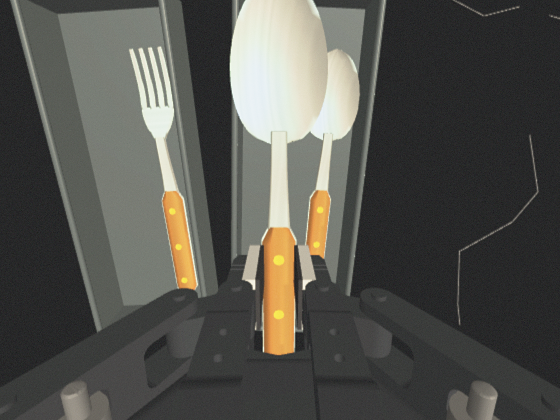

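The tablespoon is centred over the left part of its bin, with the resident spoon to its right at (330,150). I'll lower and release it.

>>> {"name": "apply_moves", "arguments": {
  "claw": [0, 0, 0, 0, 0, 0.026, 0.026, 0.026, 0.026, 0.026, 0.026, 0.05, 0.06],
  "xyz": [
    [0.001, -0.001, 0.04],
    [0, 0, 0.03],
    [0, 0, 0.02],
    [0, 0, 0.008],
    [0, 0, 0],
    [0, 0, 0],
    [0, 0, 0],
    [0, 0, 0],
    [0, 0, -0.02],
    [0, 0, -0.03],
    [0, 0, -0.03],
    [0, 0, -0.02],
    [0, 0, 0]
  ],
  "twist": [
    [0, 0, 0],
    [0, 0, 0],
    [0, 0, 0],
    [0, 0, 0],
    [0, 0, 0],
    [0, 0, 0],
    [0, 0, 0],
    [0, 0, 0],
    [0, 0, 0],
    [0, 0, 0],
    [0, 0, 0],
    [0, 0, 0],
    [0, 0, 0]
  ]
}}

```text
clock: 12.15
position: [0.4935, -0.3937, 0.1205]
tool_rot: [3.139, -0.004, -0.033]
force: [0.5, -0.1, 0.1]
grip_width: 0.054
finger_force: 0.0
```

```bash
python3 p.py .4949 -.0541 .12 -.003; python3 -c "
from h import *
f=snap('wrist','w6')"
```

```text
t 12.15 pos [ 0.4935 -0.3937  0.1205] rot [ 3.139 -0.004 -0.033] q [ 0.61  0.66 -0.04  1.68  0.03  0.8  -1.05] w 0.054
twist [ 0.0029 -0.0043 -0.0296] then shift [ 3.000e-04 -3.396e-01  5.000e-04]
```

View pics/w6.png

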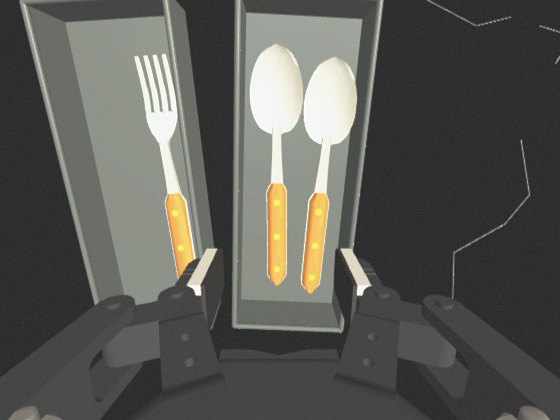

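The tablespoon lies flat at (277,160) beside its mate. Next is the teaspoon.

>>> {"name": "apply_moves", "arguments": {
  "claw": [0.06, 0.06, 0.06, 0.06, 0.06, 0.06, 0.06, 0.06, 0.06, 0.06, 0.06, 0.06],
  "xyz": [
    [0, 0, 0],
    [0, -0.0377, 0],
    [0, -0.0377, 0],
    [0, -0.0377, 0],
    [0, -0.0377, 0],
    [0, -0.0377, 0],
    [0, -0.0377, 0],
    [0, -0.0377, 0],
    [0, -0.0377, 0],
    [0, -0.0377, 0],
    [0, 0, 0],
    [0, 0, 0]
  ],
  "twist": [
    [0, 0, -0.03],
    [0, 0, 0],
    [0, 0, 0],
    [0, 0, 0],
    [0, 0, 0],
    [0, 0, 0],
    [0, 0, 0],
    [0, 0, 0],
    [0, 0, 0],
    [0, 0, 0],
    [0, 0, 0],
    [0, 0, 0]
  ]
}}

```text
clock: 13.4
position: [0.4927, -0.0527, 0.1164]
tool_rot: [-3.142, 0.001, 0.001]
force: [-0.2, -0.7, 0.7]
grip_width: 0.06
finger_force: 0.0
```

```bash
python3 p.py .4949 -.0541 .005 -.003; python3 -c "
from h import *
f=snap('wrist','w7')"
```

```text
t 13.4 pos [ 0.4927 -0.0527  0.1164] rot [-3.142e+00  1.000e-03  1.000e-03] q [ 0.03  0.49 -0.05  2.03  0.04  0.62 -1.62] w 0.06
twist [-0.      0.0011  0.0038] then shift [0.0022 0.0014 0.1114]
```

View pics/w7.png

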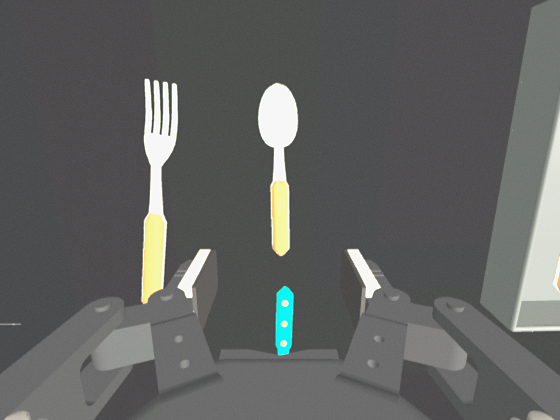

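The wooden teaspoon is centred at (280,215), and the turquoise spoon at (285,320) is clear of the fingers.

>>> {"name": "apply_moves", "arguments": {
  "claw": [0.06, 0.06, 0.06, 0.06, 0.06, 0, 0, 0, 0, 0, 0, 0, 0, 0, 0, 0, 0],
  "xyz": [
    [0.001, 0.001, 0.04],
    [0, 0, 0.04],
    [0, 0, 0.022],
    [0, 0, 0.01],
    [0, 0, 0],
    [0, 0, 0],
    [0, 0, 0],
    [0, 0, 0],
    [0, 0, 0],
    [0, 0, 0],
    [0, 0, 0],
    [0, 0, 0],
    [0, 0, -0.02],
    [0, 0, -0.04],
    [0, 0, -0.05],
    [0, 0, 0],
    [0, 0, 0]
  ],
  "twist": [
    [0, 0, 0],
    [0, 0, 0],
    [0, 0, 0],
    [0, 0, 0],
    [0, 0, 0],
    [0, 0, 0],
    [0, 0, 0],
    [0, 0, 0],
    [0, 0, 0],
    [0, 0, 0],
    [0, 0, 0],
    [0, 0, 0],
    [0, 0, 0],
    [0, 0, 0],
    [0, 0, 0],
    [0, 0, -0.062],
    [0, 0, 0]
  ]
}}

```text
clock: 15.15
position: [0.4948, -0.0545, 0.1165]
tool_rot: [3.141, -0.003, 0.061]
force: [1.0, 0.6, -1.0]
grip_width: 0.0119
finger_force: 39.6
```

```bash
python3 p.py .4934 .4264 .115 .061
```

```text
t 15.15 pos [ 0.4948 -0.0545  0.1165] rot [ 3.141e+00 -3.000e-03  6.100e-02] q [ 0.05  0.49 -0.07  2.03  0.06  0.62 -1.58] w 0.0119
twist [ 0.0002 -0.0032 -0.0001] then shift [ 0.0279 -0.4801  0.0015]
```

>>> {"name": "apply_moves", "arguments": {
  "claw": [0, 0, 0, 0, 0, 0, 0, 0, 0, 0, 0, 0, 0, 0, 0],
  "xyz": [
    [0.0021, -0.037, 0],
    [0.0021, -0.037, 0],
    [0.0021, -0.037, 0],
    [0.0021, -0.037, 0],
    [0.0021, -0.037, 0],
    [0.0021, -0.037, 0],
    [0.0021, -0.037, 0],
    [0.0021, -0.037, 0],
    [0.0021, -0.037, 0],
    [0.0021, -0.037, 0],
    [0.0021, -0.037, 0],
    [0.0021, -0.037, 0],
    [0.0021, -0.037, 0],
    [0, 0, 0],
    [0, 0, 0]
  ],
  "twist": [
    [0, 0, 0],
    [0, 0, 0],
    [0, 0, 0],
    [0, 0, 0],
    [0, 0, 0],
    [0, 0, 0],
    [0, 0, 0],
    [0, 0, 0],
    [0, 0, 0],
    [0, 0, 0],
    [0, 0, 0],
    [0, 0, 0],
    [0, 0, 0],
    [0, 0, 0],
    [0, 0, 0]
  ]
}}

```text
clock: 16.65
position: [0.4916, 0.4275, 0.1134]
tool_rot: [3.14, 0.002, 0.06]
force: [0.1, -0.5, 0.9]
grip_width: 0.0121
finger_force: 39.6
```

```bash
python3 p.py .4934 .4264 .016 .061; python3 -c "
from h import *
f=snap('wrist','w8')"
```

```text
t 16.65 pos [0.4916 0.4275 0.1134] rot [3.14e+00 2.00e-03 6.00e-02] q [-0.77  0.7  -0.05  1.62  0.05  0.83 -2.36] w 0.0121
twist [ 0.0014  0.0016 -0.0011] then shift [0.0017 0.0012 0.0974]
```

View pics/w8.png

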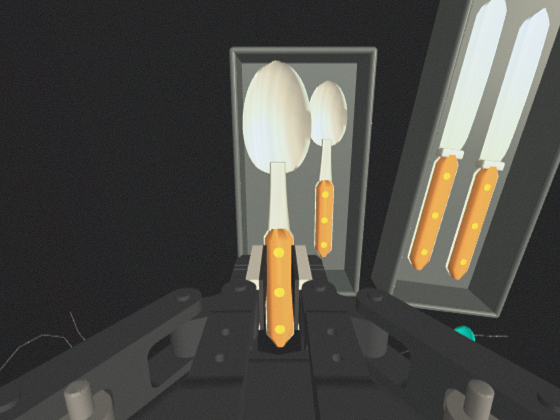

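The teaspoon is over the left half of the short bin and parallel to it, with the resident one at (327,165). I'll lower and release it.

>>> {"name": "apply_moves", "arguments": {
  "claw": [0, 0, 0, 0, 0, 0.024, 0.024, 0.024, 0.024, 0.024, 0.024, 0.05, 0.06],
  "xyz": [
    [0.0, 0.001, 0.04],
    [0, 0, 0.03],
    [0, 0, 0.02],
    [0, 0, 0.008],
    [0, 0, 0],
    [0, 0, 0],
    [0, 0, 0],
    [0, 0, 0],
    [0, 0, -0.02],
    [0, 0, -0.03],
    [0, 0, -0.03],
    [0, 0, -0.02],
    [0, 0, 0]
  ],
  "twist": [
    [0, 0, 0],
    [0, 0, 0],
    [0, 0, 0],
    [0, 0, 0],
    [0, 0, 0],
    [0, 0, 0],
    [0, 0, 0],
    [0, 0, 0],
    [0, 0, 0],
    [0, 0, 0],
    [0, 0, 0],
    [0, 0, 0],
    [0, 0, 0]
  ]
}}

```text
clock: 18.0
position: [0.4939, 0.4275, 0.1206]
tool_rot: [-3.138, -0.004, 0.059]
force: [-0.3, 0.6, -0.1]
grip_width: 0.0522
finger_force: 0.0
```

```bash
python3 p.py .4648 .0547 .12 -.153; python3 -c "
from h import *
f=snap('wrist','w9')"
```

```text
t 18.0 pos [0.4939 0.4275 0.1206] rot [-3.138 -0.004  0.059] q [-0.77  0.69 -0.05  1.61  0.05  0.84 -2.35] w 0.0522
twist [-0.0038 -0.0036  0.2125] then shift [0.028  0.3728 0.0006]
```

View pics/w9.png

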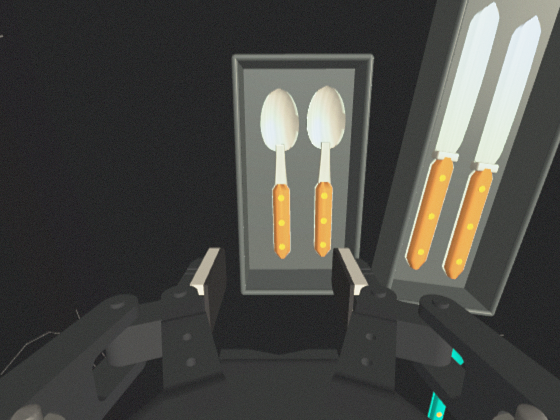

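The teaspoon lies flat at (281,170). Now the fork. I'll translate first and twist after, to stay inside joint 7's range.

>>> {"name": "apply_moves", "arguments": {
  "claw": [0.06, 0.06, 0.06, 0.06, 0.06, 0.06, 0.06, 0.06, 0.06, 0.06, 0.06, 0.06, 0.06, 0.06],
  "xyz": [
    [-0.0051, 0.037, 0],
    [-0.0051, 0.037, 0],
    [-0.0051, 0.037, 0],
    [-0.0051, 0.037, 0],
    [-0.0051, 0.037, 0],
    [-0.0051, 0.037, 0],
    [-0.0051, 0.037, 0],
    [-0.0051, 0.037, 0],
    [-0.0051, 0.037, 0],
    [-0.0051, 0.037, 0],
    [0, 0, 0],
    [0, 0, 0],
    [0, 0, 0],
    [0, 0, 0]
  ],
  "twist": [
    [0, 0, 0],
    [0, 0, 0],
    [0, 0, 0],
    [0, 0, 0],
    [0, 0, 0],
    [0, 0, 0],
    [0, 0, 0],
    [0, 0, 0],
    [0, 0, 0],
    [0, 0, 0],
    [0, 0, 0.106],
    [0, 0, 0.106],
    [0, 0, 0],
    [0, 0, 0]
  ]
}}

```text
clock: 19.45
position: [0.4636, 0.0542, 0.1166]
tool_rot: [3.141, 0.0, -0.149]
force: [0.3, -0.9, -0.1]
grip_width: 0.06
finger_force: 0.0
```

```bash
python3 p.py .4648 .0547 .005 -.153; python3 -c "
from h import *
f=snap('wrist','w10')"
```

```text
t 19.45 pos [0.4636 0.0542 0.1166] rot [ 3.141  0.    -0.149] q [-0.23  0.45 -0.01  2.11  0.01  0.58 -1.97] w 0.06
twist [0.0002 0.0004 0.0045] then shift [ 0.0011 -0.0007  0.1116]
```

View pics/w10.png

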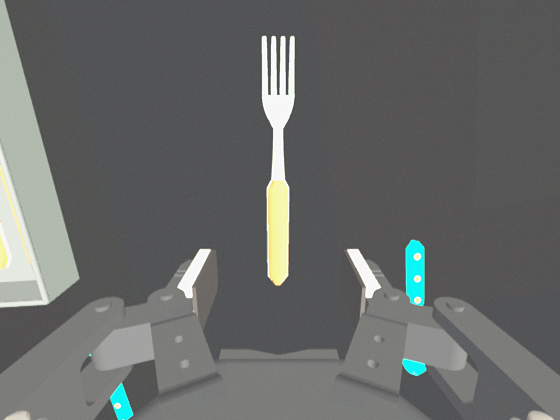

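The fork is centred at (278,230), so I'll grip it.

>>> {"name": "apply_moves", "arguments": {
  "claw": [0.06, 0.06, 0.06, 0.06, 0.06, 0, 0, 0, 0, 0, 0, 0, 0, 0, 0, 0, 0],
  "xyz": [
    [0.001, -0.001, 0.04],
    [0, 0, 0.04],
    [0, 0, 0.022],
    [0, 0, 0.01],
    [0, 0, 0],
    [0, 0, 0],
    [0, 0, 0],
    [0, 0, 0],
    [0, 0, 0],
    [0, 0, 0],
    [0, 0, 0],
    [0, 0, -0.02],
    [0, 0, -0.04],
    [0, 0, -0.05],
    [0, 0, 0],
    [0, 0, 0],
    [0, 0, 0]
  ],
  "twist": [
    [0, 0, 0],
    [0, 0, 0],
    [0, 0, 0],
    [0, 0, 0],
    [0, 0, 0],
    [0, 0, 0],
    [0, 0, 0],
    [0, 0, 0],
    [0, 0, 0],
    [0, 0, 0],
    [0, 0, 0],
    [0, 0, 0],
    [0, 0, 0],
    [0, 0, 0],
    [0, 0, -0.085],
    [0, 0, -0.085],
    [0, 0, 0]
  ]
}}

```text
clock: 21.2
position: [0.4652, 0.0548, 0.1158]
tool_rot: [-3.141, -0.002, 0.019]
force: [0.2, -0.8, -1.1]
grip_width: 0.0153
finger_force: 39.7
```

```bash
python3 p.py .4944 -.2726 .115 .019
```

```text
t 21.2 pos [0.4652 0.0548 0.1158] rot [-3.141e+00 -2.000e-03  1.900e-02] q [-0.2   0.46 -0.06  2.1   0.05  0.58 -1.84] w 0.0153
twist [-0.0004 -0.0015  0.0003] then shift [0.023  0.3279 0.0008]
```

>>> {"name": "apply_moves", "arguments": {
  "claw": [0, 0, 0, 0, 0, 0, 0, 0, 0, 0, 0],
  "xyz": [
    [0.0026, 0.0364, 0],
    [0.0026, 0.0364, 0],
    [0.0026, 0.0364, 0],
    [0.0026, 0.0364, 0],
    [0.0026, 0.0364, 0],
    [0.0026, 0.0364, 0],
    [0.0026, 0.0364, 0],
    [0.0026, 0.0364, 0],
    [0.0026, 0.0364, 0],
    [0, 0, 0],
    [0, 0, 0]
  ],
  "twist": [
    [0, 0, 0],
    [0, 0, 0],
    [0, 0, 0],
    [0, 0, 0],
    [0, 0, 0],
    [0, 0, 0],
    [0, 0, 0],
    [0, 0, 0],
    [0, 0, 0],
    [0, 0, 0],
    [0, 0, 0]
  ]
}}

```text
clock: 22.3
position: [0.4937, -0.2728, 0.1146]
tool_rot: [-3.141, 0.001, 0.014]
force: [-0.0, 0.5, 0.0]
grip_width: 0.0155
finger_force: 39.7
```

```bash
python3 p.py .4944 -.2726 .016 .019; python3 -c "
from h import *
f=snap('wrist','w11')"
```

```text
t 22.3 pos [ 0.4937 -0.2728  0.1146] rot [-3.141e+00  1.000e-03  1.400e-02] q [ 0.44  0.58 -0.06  1.86  0.05  0.71 -1.2 ] w 0.0155
twist [-0.0003  0.0006 -0.0049] then shift [ 0.0007 -0.0002  0.0986]
```

View pics/w11.png

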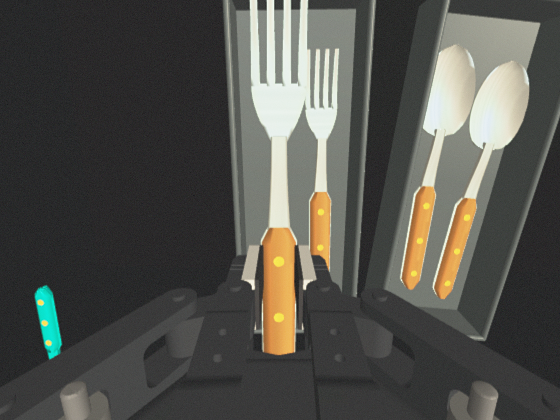

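The fork is over the left half of its bin, with the resident fork at (322,170). I'll lower, release and rise clear.

>>> {"name": "apply_moves", "arguments": {
  "claw": [0, 0, 0, 0, 0, 0.026, 0.026, 0.026, 0.026, 0.026, 0.026, 0.05, 0.06, 0.06, 0.06, 0.06, 0.06],
  "xyz": [
    [0.001, 0, 0.04],
    [0, 0, 0.03],
    [0, 0, 0.02],
    [0, 0, 0.009],
    [0, 0, 0],
    [0, 0, 0],
    [0, 0, 0],
    [0, 0, 0],
    [0, 0, -0.02],
    [0, 0, -0.03],
    [0, 0, -0.03],
    [0, 0, -0.03],
    [0, 0, -0.03],
    [0, 0, -0.03],
    [0, 0, -0.03],
    [0, 0, 0],
    [0, 0, 0]
  ],
  "twist": [
    [0, 0, 0],
    [0, 0, 0],
    [0, 0, 0],
    [0, 0, 0],
    [0, 0, 0],
    [0, 0, 0],
    [0, 0, 0],
    [0, 0, 0],
    [0, 0, 0],
    [0, 0, 0],
    [0, 0, 0],
    [0, 0, 0],
    [0, 0, 0],
    [0, 0, 0],
    [0, 0, 0],
    [0, 0, 0],
    [0, 0, 0]
  ]
}}

```text
clock: 24.05
position: [0.4953, -0.2724, 0.2167]
tool_rot: [3.141, -0.002, 0.018]
force: [0.5, 0.0, -0.1]
grip_width: 0.0601
finger_force: 0.0
```

```bash
python3 -c "
from h import *
snap('wrist','w12');snap('top','t12')
a=cv2.imread('pics/w12.png');b=cv2.imread('pics/t12.png')
cv2.imwrite('pics/fin.png',cv2.resize(np.hstack([a,b]),(800,300),interpolation=cv2.INTER_AREA))"
```

```text
(no output)
```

View pics/fin.png

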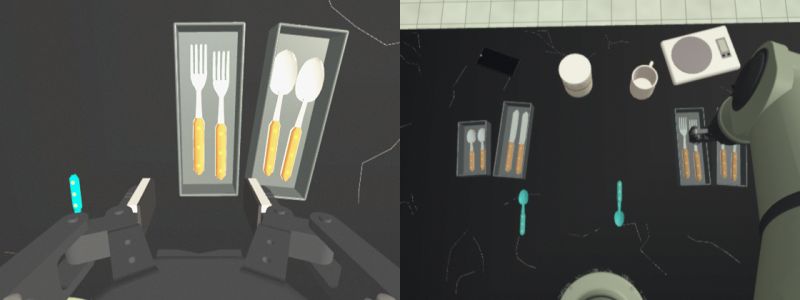

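All eight pieces lie flat in matching pairs, the new fork at left view (198,110), and the mug and tin haven't moved. I'm handing in.

```bash
python3 -c "
from h import *
print(bot.job_done())"
```

```text
the job is handed in; nothing more can be done
None
```

I placed all four pieces flat in their matching bins with handles at the robot's end, left the mug and tin where they stood, and handed the job in at about 24 s; the judge's verdict was not returned.

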